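# Switch the vacuum over to the funnel's station

## Task

On the vacuum manifold one valve has been left open at a station with no funnel. With a fingertip, first push that lever round until the valve is fully shut (square across its branch pipe, like the other two), then push the lever at the station that carries the steel funnel round until its valve is fully open (in line with its branch pipe, pointing over the header bar). Push only, never grip or lift anything, and leave the third lever, the funnel and the other things on the bench where they are.

Things in the scene. Friction and masses are not known exactly. Their poses are not given: they have to be found in the camera images.
- lever_on (a joint): Angle (rad) of the valve lever of the station whose valve has been left open (it carries no funnel); starts between 0.7 and 1.5. 0 = shut: lever across its branch pipe, pointing along manifold +y. 1.571 = fully open: in line with the pipe, pointing along manifold +x, over the header bar. Grows clockwise seen from above. Rigid stops at both ends; stays where left (friction 0.12 N m, about 2 N at 60 mm).
- lever_on_pivot (a point): On the lever's vertical axis, at its mid-height, 99 mm above the bench. The lever is a flat bar 16 mm wide, 17 mm tall (90 to 108 mm above the bench), with white plastic grips on both sides from 15 to 87 mm from the axis, and a round hub of radius 13 mm. Below it is only a stem of radius 8 mm on a brass valve body 54 mm high.
- lever_on_end (a point): Free end of this lever, 85 mm from its axis, at mid-height; pivot to end is the way the lever points.
- lever_funnel (a joint): Angle (rad) of the valve lever of the station whose head carries the filter funnel; starts shut, between 0 and 0.05. 0 = shut: lever across its branch pipe, pointing along manifold +y. 1.571 = fully open: in line with the pipe, pointing along manifold +x, over the header bar. Grows clockwise seen from above. Rigid stops at both ends; stays where left (friction 0.12 N m, about 2 N at 60 mm).
- lever_funnel_pivot (a point): On the lever's vertical axis, at its mid-height, 99 mm above the bench. The lever is a flat bar 16 mm wide, 17 mm tall (90 to 108 mm above the bench), with white plastic grips on both sides from 15 to 87 mm from the axis, and a round hub of radius 13 mm. Below it is only a stem of radius 8 mm on a brass valve body 54 mm high.
- lever_funnel_end (a point): Free end of this lever, 85 mm from its axis, at mid-height; pivot to end is the way the lever points.
- lever_idle (a joint): Angle (rad) of the valve lever of the third station, bare and shut, to be left alone; starts at 0. 0 = shut: lever across its branch pipe, pointing along manifold +y. 1.571 = fully open: in line with the pipe, pointing along manifold +x, over the header bar. Grows clockwise seen from above. Rigid stops at both ends; stays where left (friction 0.12 N m, about 2 N at 60 mm).
- lever_idle_pivot (a point): On the lever's vertical axis, at its mid-height, 99 mm above the bench. The lever is a flat bar 16 mm wide, 17 mm tall (90 to 108 mm above the bench), with white plastic grips on both sides from 15 to 87 mm from the axis, and a round hub of radius 13 mm. Below it is only a stem of radius 8 mm on a brass valve body 54 mm high.
- lever_idle_end (a point): Free end of this lever, 85 mm from its axis, at mid-height; pivot to end is the way the lever points.
- manifold: Fixed grey header bar 50 x 420 x 40 mm along manifold y, top 60 mm high, centre line at x = 85 mm (+x: away from the robot). Origin on the bench below the middle lever's axis. Stations at y = -140, 0, 140 mm, in varying order: a branch pipe (35 mm high) runs from the bar along -x through the valve (lever axis at x = 0) to a head of radius 33 mm, 52 mm high, at x = -100 mm.
- funnel: Loose steel filter funnel, an open round cup 62 mm across and 75 mm tall (foot 48 mm across), about 0.3 kg, standing unfastened on the head of its station, so its rim is 127 mm above the bench; origin at the centre of its underside.
- tip_box: Bystander: navy pipette tip box, 85 x 120 x 68 mm, loose; origin under its centre.
- tube_rack: Bystander: purple rack with six capped tubes, 80 x 120 mm, 114 mm tall, loose; origin under its centre.
- bottle: Bystander: bottle 70 mm across, 150 mm tall, loose; origin under its centre.
- dishes: Bystander: stack of three dishes, 90 mm across, 45 mm tall, loose; origin under its centre.
Things that resemble listed ones, but are neither listed nor needed, are in the scene too. What is shaped like the part that bears lever_funnel but blue is not meant.

How it is judged:
On the way, in this order (a step that is already met when the one before it is completed fails the run):
1. the valve that was left open is fully shut, while the funnel's valve is still shut (value of joint lever_on below 0.12 rad and value of joint lever_funnel below 0.3 rad), for 0.2 s.
2. the funnel's valve is fully open and the first one still shut (value of joint lever_funnel above 1.43 rad and value of joint lever_on below 0.12 rad), for 0.2 s.
At the end, for the whole second after the job is handed in: The lever that was left open is within 0.12 rad of shut, the funnel's lever within 0.14 rad of fully open, the third lever within 0.12 rad of shut, all at rest; the funnel stands upright within 12 mm of its starting place, the bystanders within 20 mm of theirs (all of step 2 and value of joint lever_idle below 0.12 rad and distance of funnel from where it was at the start of the episode below 0.012 m and angle between funnel's own z axis and vertical below 0.1 rad and linear speed of funnel below 0.02 m/s and velocity of joint lever_on between -0.05 and 0.05 rad/s and velocity of joint lever_funnel between -0.05 and 0.05 rad/s and velocity of joint lever_idle between -0.05 and 0.05 rad/s and distance of each of tip_box, tube_rack, bottle, dishes from where it was at the start of the episode below 0.02 m); the robot touches nothing.
It fails at once if the funnel's valve is opened while the other is still open (value of joint each of lever_on, lever_funnel above 0.3 rad).
It fails at once if the third lever is turned (value of joint lever_idle above 0.2 rad).
It fails at once if a lever is gripped between the fingers ((contact force between the fingers and lever_on_c3 above 1 N and contact force between the fingers and lever_on_c2 above 1 N) or (contact force between the fingers and lever_funnel_c3 above 1 N and contact force between the fingers and lever_funnel_c2 above 1 N)).
It fails at once if the funnel is shifted, lifted or tipped (distance of funnel from where it was at the start of the episode above 0.015 m or angle between funnel's own z axis and vertical above 0.2 rad).
It fails at once if a bystander is disturbed (distance of any of tip_box, tube_rack, bottle, dishes from where it was at the start of the episode above 0.025 m or angle between any of tip_box, tube_rack, bottle, dishes's own z axis and vertical above 0.3 rad).
It also fails if it takes over 54 s, if anything falls off the work surface, if the arm or the gripper's body presses on something with over 40 N, if the wrist force passes 120 N, or if a joint passes its speed limit or range.

## Robot

A 6-joint arm with a two-finger parallel gripper is mounted at the origin on the work surface. World frame = base frame: x ahead of the robot, y to its left, z up, the work surface at z = 0. Lengths are in m, angles in rad, forces in N, time in s.
With the tool pointing down it reaches from about 0.35 to 0.775 m from the base axis. Payload 5.5 kg.
Tool frame: the origin (TCP) lies midway between the tips of the shut fingers; the grasp point (between the pads) lies 19 mm behind it; z points along the fingers, y is the line along which they close (so a half turn about z gives the same grasp; the last joint's range is limited). The gripper opens to 85 mm and grips with 20 to 120 N. Pads are 22 mm wide; open, the fingers measure 114 mm over their backs; the gripper's body (76 mm by 85 mm) begins 54 mm behind the grasp point. The pads swing forward as they close: fully open they stand 13 mm farther back than shut.
Start: joints at [-1.332, 0.313, 0.046, 1.304, 0, 1.431], TCP at [0.213, -0.534, 0.231] pointing down, gripper open.
Joint ranges: [-2.76, 2.76], [-0.86, 1.69], [-1.03, 1.26], [-2.2, 2.34], [-1.47, 1.5], [-3.14, 3.14]. Speed limits (rad/s): [2.57, 2.57, 3.14, 3.14, 3.14, 3.14].

## Interface

Orientations are given as a unit quaternion [w, x, y, z].
In Python, from plant import status, get_image, ticket gives the robot as it stands. The module is installed in compiled form; this text tells all that it offers.
- The arm moves only by the tool move_arm, never from a script. Its argument "moves" is one flat list of numbers, 5 for each row, row after row: the shift along the world's x, y, z in units of 0.06 m (1.0 is 0.06 m), then the turn about the world's z in units of 0.12 rad (1.0 is 0.12 rad), then the closure, from 0 (fully open) to 1 (shut). A call has 1 to 12 rows; each row shifts and turns the commanded pose from where the row before left it; what a row does not reach is not made up. A row lasts 1/8 s, in which the tool goes at most 62.5 mm and 10.7 degrees, less where a joint would pass 70% of its speed; a pose out of reach is approached as far as the arm can. A call with a number of a shift or a turn outside -1 to 1 is refused whole. A call with a gripper value outside its range is refused whole. The fingers move at their own pace and stop on an object; the grip force is fixed at half the most. Time passes only in rows, so rows that do not move let the fingers close. It gives the time, the measured TCP pose, the force, the opening and the grip force at its end, in the units of the state.
- status.state(): the state, without advancing time (a new reading comes with each control period).
- get_image(name): name is "side" or "top" or "wrist"; returns a dict with "img" (384x512x3 uint8, red, green, blue), "mtx" (3x3 intrinsics, pixels), "k1" (the pictures are not rectified: a ray, as slopes to the right and down, at radius r is drawn at 1 + k1 r^2 times it, then the intrinsics apply), "eye" and "attitude" of the camera in the world. Camera axes: x right, y down, z forward; pixel columns grow to the right and rows downward; lengths in m; the calibration is good to about 2 mm. A picture is of the moment at which its call begins. There is no depth.
- ticket.hand_in(): hands the job in; it is judged then, once.
The state is a dict: "time": time; "qpos": joint angles; "qd": joint speeds; "effort": joint torques, N m; "eef_pos": TCP position; "tool_rot": TCP orientation; "wrist_force": force on the tool from outside, world axes, zero at the start; "ft_torque": the same for the moment, N m; "width": finger opening in m; "finger_force": force on a finger pad.
Only numpy, scipy, OpenCV 4.12 (cv2) and the standard library are available. Lean on these libraries where they do the work, as an engineer would, in place of code of your own. Each camera call takes 0.05 s, during which the arm holds its last target. There are 200 camera calls.

## Working session

There is one attempt and no reset: what is moved stays moved. The work goes in short steps, Python scripts to look and compute and a tool call to move; the robot and the scene stay as the last step left them, time stands still between calls to the robot, and variables do not carry over. Pictures are saved under pics/ and viewed, at most 10 in all, crops included, and the job is handed in when it is done.

Besides the shell and the picture viewer there is one more tool, called as name(argument=value, ...) on one line, values as JSON. move_arm: Moves the arm, as the interface text tells. Shifts and turns lie within -1 to 1; 1 stands for 0.06 m of shift or 0.12 rad of turn. Its arguments: {"type":"object","properties":{"moves":{"type":"array"}},"required":["moves"]}

```bash
mkdir -p pics; cat > h.py <<'E'
import numpy as np, cv2
from scipy.spatial.transform import Rotation as R
from plant import status, get_image, ticket
def rot(a):
    a=np.array(a,float)
    return a if a.shape==(3,3) else R.from_quat(a[[1,2,3,0]]).as_matrix()
def ray(g,px):
    m=np.array(g["mtx"]); p=(np.array(px,float)-m[:2,2])/[m[0,0],m[1,1]]
    u=p.copy()
    for _ in range(20): u=p/(1+g["k1"]*(u@u))
    return rot(g["attitude"])@np.r_[u,1]
def onz(g,px,z):
    d=ray(g,px); e=np.array(g["eye"]); return e+d*(z-e[2])/d[2]
def proj(g,P):
    c=rot(g["attitude"]).T@(np.array(P)-g["eye"]); u=c[:2]/c[2]; u=u*(1+g["k1"]*(u@u))
    m=np.array(g["mtx"]); return u*[m[0,0],m[1,1]]+m[:2,2]
E
python3 - <<'E'
from h import *
for n in("top","side"):
    g=get_image(n); cv2.imwrite(f"pics/{n}0.png",cv2.resize(g["img"][:,:,::-1],(800,600)))
    print(n,g["eye"],g["attitude"],g["mtx"],g["k1"])
print(status.state())
E
```

```text
top [0.47356124 0.00240936 1.32875491] [ 0.03113767 -0.70254155  0.71064127 -0.02132593] [[468.61151192   0.         266.92528673]
 [  0.         468.61151192 193.367395  ]
 [  0.           0.           1.        ]] -0.05604448735413523
side [0.36720818 0.71524046 0.6630592 ] [ 0.05816823 -0.11371738  0.88733752 -0.44307668] [[347.91788436   0.         259.88542806]
 [  0.         347.91788436 192.31698542]
 [  0.           0.           1.        ]] -0.08871600055305136
{'time': 0.1, 'qpos': array([-1.33160235e+00,  3.13936769e-01,  4.50923675e-02,  1.30356360e+00,
       -1.60420735e-05,  1.43123771e+00]), 'qd': array([-1.89033335e-03, -1.49968744e-03,  2.74589492e-03,  9.19550493e-04,
        1.24058223e-03,  3.01270386e-05]), 'effort': array([ 1.52214510e-03, -4.81727028e+01,  2.99242884e+01,  1.27405138e-02,
       -2.06587133e-04, -1.18792852e-05]), 'eef_pos': array([ 0.21251639, -0.5338127 ,  0.2304914 ]), 'tool_rot': array([-8.04437829e-04,  9.82121516e-01,  1.88246325e-01, -4.81394124e-05]), 'wrist_force': array([0.55823588, 0.20929091, 0.04561336]), 'ft_torque': array([ 0.00340977, -0.01587607,  0.0380203 ]), 'finger_force': 0.0, 'width': 0.08529238689747415}
```

View pics/top0.png

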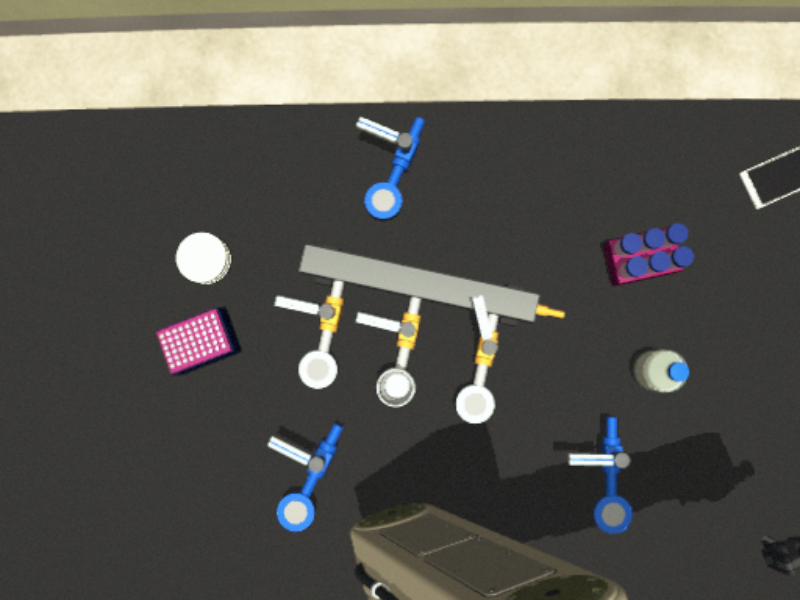

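View pics/side0.png

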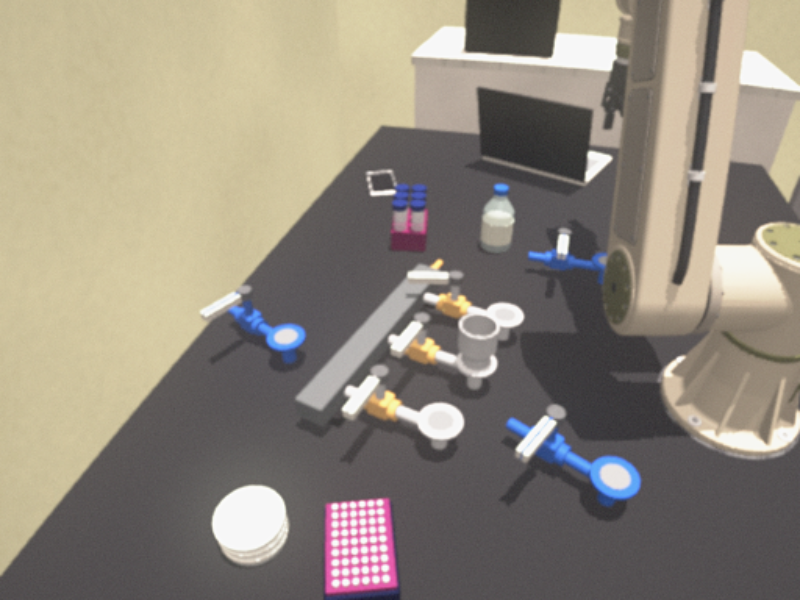

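The top view (800×600 pixels) shows three brass stations:

| Station | Hub | Lever end |
|---|---|---|
| Left, idle | (327,312) | (277,301) |
| Middle, with funnel | (407,329) | (358,318) |
| Right, left open | (488,347) | (478,297) |

The side view confirms the funnel is on the middle station. The blue ones are decoys.

```bash
python3 - <<'E'
from h import *
g=get_image("top")
hsv=cv2.cvtColor(g["img"],cv2.COLOR_RGB2HSV)
V={}
for n,c,e in(("idle",(327,312),(277,301)),("fun",(407,329),(358,318)),("on",(488,347),(478,297))):
    c=onz(g,np.array(c)*.64,.112); V[n]=c; e=onz(g,np.array(e)*.64,.108)
    print(n,c.round(3),e.round(3),np.linalg.norm(e-c).round(3),np.degrees(np.arctan2(*(e-c)[1::-1])).round(1))
d=(V["idle"]-V["on"])[:2]; print("sep",np.linalg.norm(d)/2)
ey=d/np.linalg.norm(d); ex=np.array([ey[1],-ey[0]])
O=sum(V.values())[:2]/3; print("O",O,"ex",ex,"yaw",np.arctan2(ex[1],ex[0]))
for n,px in(("headL",(318,370)),("headR",(475,404))):
    p=onz(g,np.array(px)*.64,.052)[:2]-O; print(n,p@ex,p@ey)
p=onz(g,np.array((396,386))*.64,.127)[:2]-O; print("funnel",p@ex,p@ey)
for n,px in(("barTL",(306,246)),("barTR",(539,295)),("barBR",(534,321)),("barBL",(301,270))):
    p=onz(g,np.array(px)*.64,.06)[:2]-O; print(n,p@ex,p@ey)
Rt=rot(status.state()["tool_rot"]); print(Rt.round(3))
E
```

```text
idle [0.549 0.169 0.112] [0.569 0.254 0.108] 0.087 76.9
fun [0.52  0.036 0.112] [0.539 0.118 0.108] 0.084 76.6
on [ 0.488 -0.098  0.112] [ 0.572 -0.083  0.108] 0.085 10.1
sep 0.1371247181383294
O [0.51903575 0.0358051 ] ex [ 0.97471251 -0.22346258] yaw -0.2253654471470558
headL -0.10051881417224569 0.13881555888582478
headR -0.09963394450886517 -0.14036443431428092
funnel -0.09485102790217931 -0.0025229949353283597
barTL 0.10659223870115705 0.20653595450451176
barTR 0.10838139521117433 -0.20937158545578516
barBR 0.06224924954795313 -0.2099798425943546
barBL 0.0634504249825182 0.20560679474329543
[[ 0.929  0.37  -0.   ]
 [ 0.37  -0.929  0.001]
 [ 0.    -0.001 -1.   ]]
```

move_arm(moves=[0.63,0.75,0,-0.5,1,0.63,0.75,0,-0.5,1,0.63,0.75,0,-0.5,1,0.63,0.75,0,-0.5,1,0.63,0.75,0,-0.5,1,0.63,0.75,0,-0.5,1,0.63,0.75,0,-0.5,1,0.63,0.75,0,-0.5,1,0.63,0.75,0,-0.5,1,0,0,0,-0.5,1,0,0,0,0,1,0,0,0,0,1])

```text
time: 1.65
eef_pos: [0.5524, -0.1297, 0.2311]
tool_rot: [0.0, 0.994, -0.11, -0.0]
wrist_force: [0.3, 0.2, 0.8]
width: -0.0002
finger_force: 0.0
```

```bash
python3 - <<'E'
from h import *
g=get_image("wrist"); im=g["img"][:,:,::-1].copy()
O=np.array([.519,.036]);ex=np.array([.9747,-.2235]);ey=np.array([.2235,.9747])
def W(x,y,z): return np.r_[O+x*ex+y*ey,z]
im=cv2.resize(im,(800,600))
for P in(W(0,-.14,.112),W(0,0,.112),W(.085*.92,-.14+.085*.39,.108),W(0,.085,.108),W(.070,-.152,.085)):
    p=proj(g,P)/.64; print(p.round()); cv2.circle(im,tuple(int(v) for v in p),4,(0,0,255),1)
cv2.imwrite("pics/w1.png",im)
E
```

```text
[381. 390.]
[171. 388.]
[326. 274.]
[ 54. 383.]
[399. 277.]
```

View pics/w1.png

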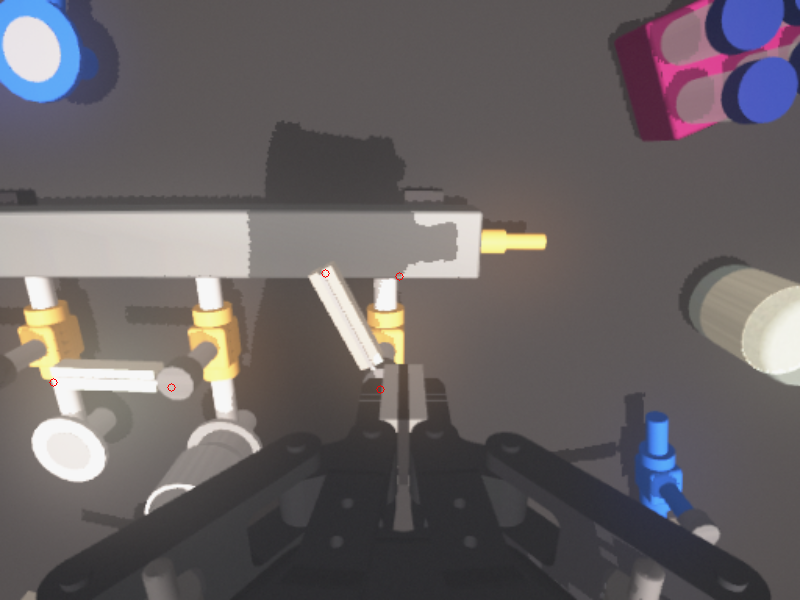

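The wrist view agrees with the map: the open lever's end is at (322,270), predicted (326,274). The descent spot is clear, to the right of the lever.

move_arm(moves=[0,0,-0.8,0,1,0,0,-0.8,0,1,0,0,-0.8,0,1,0,0,0,0,1])

```text
time: 2.2
eef_pos: [0.5491, -0.1289, 0.0839]
tool_rot: [-0.001, 0.994, -0.111, -0.004]
wrist_force: [0.3, -0.1, -0.0]
width: 0.0004
finger_force: 0.0
```

move_arm(moves=[0.01,0.13,0,0,1,0.01,0.13,0,0,1,0.02,0.14,0,0,1,0.02,0.14,0,0,1,-0.04,0.16,0,0,1,-0.04,0.16,0,0,1,-0.09,0.14,0,0,1,-0.09,0.14,0,0,1,-0.09,0.09,0,0,1,-0.09,0.09,0,0,1])

```text
time: 3.45
eef_pos: [0.5298, -0.0497, 0.0874]
tool_rot: [0.0, 0.994, -0.11, 0.0]
wrist_force: [1.7, -1.8, -0.8]
width: -0.0
finger_force: 1.0
```

move_arm(moves=[-0.05,0.03,0,0,1,-0.05,0.03,0,0,1,0,0,0,0,1])

```text
time: 3.82
eef_pos: [0.5236, -0.0461, 0.0873]
tool_rot: [-0.0, 0.994, -0.11, -0.0]
wrist_force: [-0.4, 0.7, 0.1]
width: 0.0002
finger_force: 0.1
```

```bash
python3 - <<'E'
from h import *
g=get_image("top"); im=g["img"][:,:,::-1]
g2=get_image("wrist"); a=cv2.resize(im[140:290,160:360],(400,300),interpolation=cv2.INTER_CUBIC)
b=cv2.resize(g2["img"][:,:,::-1],(400,300))
cv2.imwrite("pics/c2.png",np.hstack([a,b]))
s=status.state()
d=s["eef_pos"][:2]-[.488,-.1005]; print(d@[.9747,-.2235],d@[.2235,.9747],s["wrist_force"])
E
```

```text
0.022634441581794316 0.06094464982952366 [-0.94940813  0.43414852 -0.52812256]
```

View pics/c2.png

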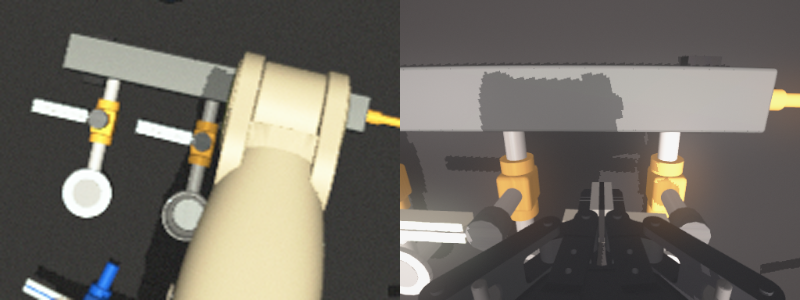

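The fingertip is on the lever's bar side, near shut. I'll press on until the stop shows in the force.

move_arm(moves=[-0.04,0.01,0,0,1,-0.04,0.01,0,0,1,0,0,0,0,1])

```text
time: 4.3
eef_pos: [0.5205, -0.0452, 0.0875]
tool_rot: [-0.0, 0.994, -0.11, 0.001]
wrist_force: [5.2, 0.5, -2.2]
width: -0.0001
finger_force: 2.3
```

move_arm(moves=[-0.06,0.01,0,0,1,0,0,0,0,1,0,0,0,0,1])

```text
time: 4.68
eef_pos: [0.5203, -0.0452, 0.088]
tool_rot: [-0.0, 0.994, -0.11, 0.004]
wrist_force: [13.1, -0.2, -8.9]
width: 0.0002
finger_force: 6.3
```

The lever is at its stop: the force rose with no motion, and the offset is 19 mm as expected. I'll back off, rise and cross to the near side of the funnel lever.

move_arm(moves=[0.4,-0.1,0,0,1,0,0,0.8,0,1,0,0,0.8,0,1,0,0,0.8,0,1,-0.22,0.84,0,0,1,-0.22,0.84,0,0,1,-0.22,0.84,0,0,1,0,0,0,0,1,0,0,0,0,1])

```text
time: 5.8
eef_pos: [0.4895, 0.0336, 0.2314]
tool_rot: [-0.026, 0.998, -0.063, 0.001]
wrist_force: [0.0, -0.6, -0.8]
width: -0.0002
finger_force: 0.0
```

```bash
python3 - <<'E'
from h import *
g=get_image("top"); im=g["img"][:,:,::-1]
g2=get_image("wrist"); a=cv2.resize(im[140:290,160:360],(400,300),interpolation=cv2.INTER_CUBIC)
b=cv2.resize(g2["img"][:,:,::-1],(400,300))
cv2.imwrite("pics/c3.png",np.hstack([a,b]))
s=status.state()
d=s["eef_pos"][:2]-[.519,.036]; print(d@[.9747,-.2235],d@[.2235,.9747],s["wrist_force"])
E
```

```text
-0.027827037519861205 -0.009153702138829805 [-0.62881244  0.18046135  0.59972079]
```

View pics/c3.png

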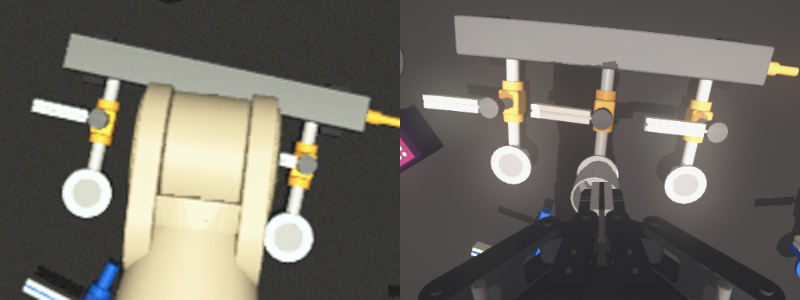

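The first lever now lies across its pipe, parallel to the others. The transfer fell short and the tool tilted, so I'll check the joints.

```bash
python3 - <<'E'
from h import *
s=status.state()
print(s["qpos"].round(3),s["qd"].round(3),s["eef_pos"].round(4),R.from_matrix(rot(s["tool_rot"])).as_euler("ZYX").round(3))
E
```

```text
[-0.129  0.146 -0.171  1.255  0.053  3.141] [-0.003  0.004  0.001 -0.     0.002  0.   ] [0.4898 0.0333 0.2313] [-1.280e-01  1.000e-03 -3.089e+00]
```

Joint 6 is at its limit, so the yaw has to stay above q1. I'll turn the tool a quarter turn the other way, which still leaves it square to the manifold.

move_arm(moves=[0,0,0,1,1,0,0,0,1,1,0,0,0,1,1,0,0,0,1,1,0,0,0,1,1,0,0,0,1,1,0,0,0,1,1,0,0,0,1,1,0,0,0,1,1,0,0,0,1,1,0,0,0,1,1,0,0,0,1,1])

```text
time: 7.4
eef_pos: [0.4899, 0.0332, 0.231]
tool_rot: [-0.021, 0.791, 0.611, -0.017]
wrist_force: [0.5, -0.2, 0.6]
width: 0.0001
finger_force: 0.0
```

```bash
python3 - <<'E'
from h import *
s=status.state()
print(s["qpos"].round(3),s["eef_pos"].round(4),R.from_matrix(rot(s["tool_rot"])).as_euler("ZYX").round(3))
E
```

```text
[-0.1    0.195 -0.112  1.317  0.007  1.725] [0.4899 0.0332 0.231 ] [ 1.316e+00  1.000e-03 -3.088e+00]
```

move_arm(moves=[0.06,0.58,0,0,1,0.06,0.58,0,0.2,1,0,0,0,0,1,0,0,0,0,1])

```text
time: 7.9
eef_pos: [0.4968, 0.103, 0.231]
tool_rot: [-0.021, 0.785, 0.619, -0.017]
wrist_force: [-0.0, -0.8, 0.1]
width: -0.0001
finger_force: 0.0
```

```bash
python3 - <<'E'
from h import *
g=get_image("wrist"); im=cv2.resize(g["img"][:,:,::-1],(600,450))
cv2.imwrite("pics/w4.png",im)
s=status.state()
d=s["eef_pos"][:2]-[.519,.036]; print(d@[.9747,-.2235],d@[.2235,.9747],rot(s["tool_rot"]).round(3))
E
```

```text
-0.03662073455121856 0.06004652268407485 [[ 0.233  0.971 -0.053]
 [ 0.973 -0.232  0.011]
 [-0.001 -0.054 -0.999]]
```

View pics/w4.png

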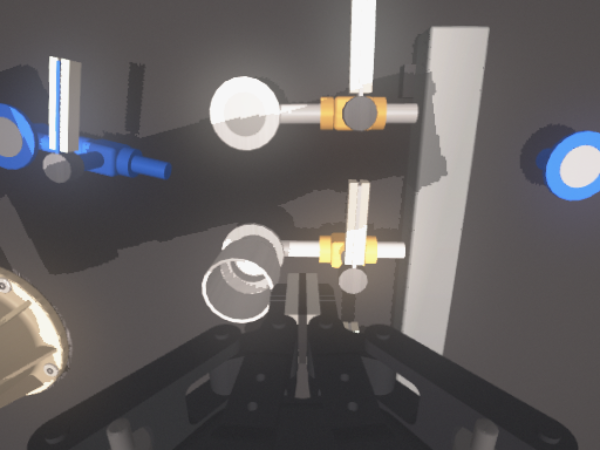

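The wrist view shows the tip between the funnel (240,285) and the funnel lever (357,220), on the lever's near side. Clear to descend.

move_arm(moves=[0,0,-0.8,0,1,0,0,-0.8,0,1,0,0,-0.8,0,1,0,0,0,0,1,0,0,0,0,1])

```text
time: 8.57
eef_pos: [0.4976, 0.103, 0.0889]
tool_rot: [-0.02, 0.785, 0.619, -0.016]
wrist_force: [-0.1, 0.5, 0.0]
width: -0.0
finger_force: 0.0
```

move_arm(moves=[0.11,-0.02,-0.03,0,1,0.11,-0.02,-0.02,0,1,0.15,0,0,0,1,0.15,0,0,0,1,0.15,-0.04,0,0,1,0.15,-0.04,0,0,1,0.13,-0.09,0,0,1,0.13,-0.09,0,0,1,0.11,-0.13,0,0,1,0.11,-0.13,0,0,1])

```text
time: 9.82
eef_pos: [0.5751, 0.0695, 0.0844]
tool_rot: [-0.021, 0.784, 0.62, -0.017]
wrist_force: [-1.6, 1.9, -0.5]
width: 0.0001
finger_force: 1.1
```

move_arm(moves=[0.03,-0.11,0,0,1,0.03,-0.11,0,0,1,0.02,-0.11,0,0,1,0.02,-0.11,0,0,1,0,0,0,0,1,0,0,0,0,1])

```text
time: 10.58
eef_pos: [0.5811, 0.0431, 0.0846]
tool_rot: [-0.02, 0.785, 0.62, -0.017]
wrist_force: [-0.0, -0.4, 0.1]
width: -0.0003
finger_force: 0.0
```

Close to the stop but not pressing on it yet. Push on along manifold −y.

move_arm(moves=[-0.01,-0.05,0,0,1,-0.01,-0.05,0,0,1,0,0,0,0,1,0,0,0,0,1])

```text
time: 11.08
eef_pos: [0.5806, 0.0411, 0.0848]
tool_rot: [-0.022, 0.784, 0.621, -0.014]
wrist_force: [2.4, 12.5, -0.8]
width: 0.0002
finger_force: 6.4
```

At the stop, with 12.5 N and no further travel. Back off, rise, and clear the view.

move_arm(moves=[0.1,0.4,0,0,1,0,0,0.8,0,1,0,0,0.8,0,1,0,0,0.9,0,1,-0.5,-0.8,0,0,1,-0.5,-0.8,0,0,1,-0.5,-0.8,0,0,1,-0.5,-0.8,0,0,1,-0.5,-0.8,0,0,1,-0.3,-0.8,0,0,1,0,0,0,0,1,0,0,0,0,1])

```text
time: 12.58
eef_pos: [0.4172, -0.2264, 0.2344]
tool_rot: [-0.021, 0.785, 0.619, -0.017]
wrist_force: [-0.6, 0.1, -0.1]
width: -0.0
finger_force: 0.0
```

```bash
python3 - <<'E'
from h import *
g=get_image("top"); im=g["img"][:,:,::-1]
cv2.imwrite("pics/t5.png",cv2.resize(im,(800,600)))
print(status.state()["wrist_force"].round(2))
E
```

```text
[1.3  0.93 0.24]
```

View pics/t5.png

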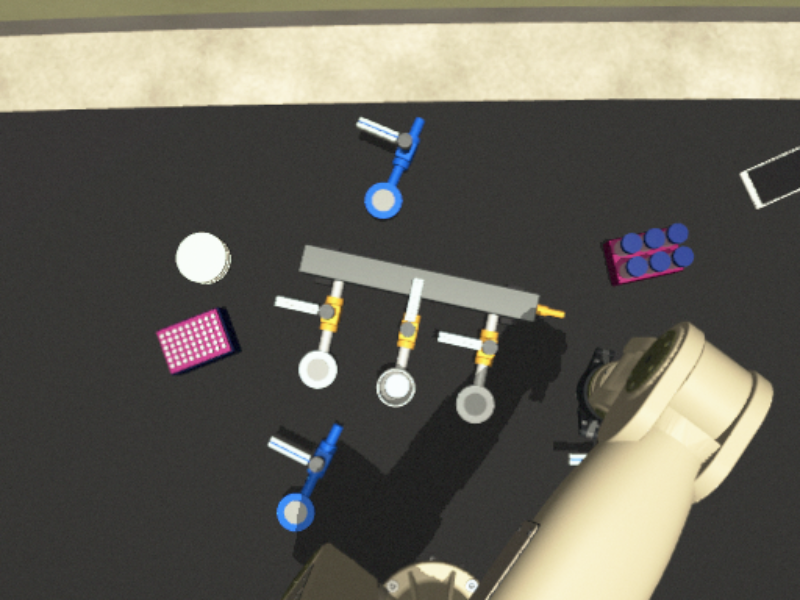

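The final view shows the middle lever in line with its pipe (hub (407,329), end (417,280)). The right lever is square across its pipe, with its end at (438,337). The funnel is still at (396,386), and the idle lever and the visible bystanders haven't moved. The bottle is hidden under the arm, but the wrist reads no contact force.

```bash
python3 -c "
from plant import ticket
print(ticket.hand_in())"
```

```text
the job is handed in; nothing more can be done
None
```

The job is handed in with no verdict returned: the valve left open was pushed to its shut stop and then the funnel's valve to its open stop. The funnel, third lever and every bystander in view stayed put; the bottle was hidden behind the arm in the last picture.

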